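# Slide the shelf plank out to the cutting gauge and hold it

### The arm

A 7-joint arm with a two-finger parallel gripper is mounted at the origin on the work surface. World frame = base frame: x ahead of the robot, y to its left, z up, the work surface at z = 0. Lengths are in mm, angles in rad, forces in N, time in s.
With the tool pointing down it reaches from about 400 to 850 mm from the base axis. Payload 10.4 kg.
Tool frame: the origin (TCP) lies on the centre line of the jaws, within the pads' length; the fingertips stand 17 mm ahead of it and the grasp point (between the pads) lies 2 mm behind it (bot.tip_reach is the distance from the TCP to the fingertips, in mm); z points along the fingers, y is the line along which they close (so a half turn about z gives the same grasp; the last joint's range is limited). The gripper opens to 87 mm and grips with 3 to 60 N. Pads are 19 mm wide; open, the fingers measure 117 mm over their backs; the gripper's body (75 mm by 190 mm) begins 51 mm behind the grasp point.
Start: joints at [-1.356, 0.332, -0.065, 1.46, 0.022, 1.35, -0.088], TCP at [147.213, 607.436, 239.576] pointing down, gripper open.
Joint ranges: [-2.6, 2.6], [-0.5, 2.12], [-1.47, 1.34], [0.16, 2.42], [-1.27, 4.41], [0.06, 2.06], [-2.6, 2.6]. Speed limits (rad/s): [2.22, 2.22, 2.79, 2.79, 3.14, 3.14, 3.14].

### API

Orientations are given as a unit quaternion [w, x, y, z].
In Python, from rig import bot gives the robot as it stands.
- The arm moves only by the tool send_rows, never from a script. Its argument "motion" is a list that holds one entry, the list of rows, each a list of 7 numbers: the shift along the tool's x, y, z in cm, then the turn, a rotation vector about the tool's x, y, z in degrees, then the finger opening in cm, from 0 to 8.7. A call has 1 to 12 rows; each row is the pose to reach, as a shift and turn from the pose commanded when the call began, along the tool's axes at that moment; what a row does not reach only later rows make up. A row lasts 1/8 s, in which the tool goes at most 62.5 mm and 10.7 degrees, less where a joint would pass 70% of its speed; a pose out of reach is approached as far as the arm can. A call with a gripper value outside its range is refused whole. The fingers move at their own pace and stop on an object; "force" is the grip in N (left out, the last holds). Time passes only in rows, so rows that repeat a pose let the fingers close. It gives the time, the measured TCP pose, the force, the opening and the grip force at its end, in the units of the state.
- bot.get_state(): the state, without advancing time (a new reading comes with each control period).
- bot.get_image(name): name is "side" or "top"; returns a dict with "pixels" (384x512x3 uint8, red, green, blue), "camera_matrix" (3x3 intrinsics, pixels), "position" and "attitude" of the camera in the world. Camera axes: x right, y up, looking along -z (the intrinsics and any distortion apply to the point x, -y, -z); pixel columns grow to the right and rows downward; lengths in mm; the calibration is good to about 2 mm. A picture is of the moment at which its call begins. There is no depth.
- bot.sign_off(): hands the job in; it is judged then, once.
Trained networks look in a picture, given as the dict that the camera call returned (one of the last four; its "shot" number tells which), for a name from the list of things; names that differ only in an ending like _2 or _b are one class to them, and where a whole thing is asked for, a point or a joint stands for the part that bears it (a point fixed in the world has none). Each returns a list of dicts, best first, with "p" (0 to 1); they miss things now and then, are a little off and sometimes report something else, mostly with a low value. They report only what shows in the picture. A call takes as long as a camera call. They do not tell look-alikes from the thing itself.
- bot.find_in(name, picture): "position" ([x, y, z] in mm, in the coordinates of the camera as it stood for that picture, good to about 4 mm: the middle of the surface that is visible of it).
- bot.tip_of(name, picture): "position" ([x, y, z] in mm, in the coordinates of the camera as it stood for that picture, good to about 4 mm: a listed point, or the origin of a listed thing).
The state is a dict: "t": time; "q": joint angles; "qvel": joint speeds; "joint_efforts": joint torques, N m; "tool_pos": TCP position; "ee_rot": TCP orientation; "wrist_force": force on the tool from outside, world axes, zero at the start; "moment": the same for the moment, N m; "grip_width": finger opening in mm; "gripper_force": force on a finger pad.
Only numpy, scipy, OpenCV 4.12 (cv2) and the standard library are available. Lean on these libraries where they do the work, as an engineer would, in place of code of your own. Each camera call takes 0.05 s, during which the arm holds its last target. There are 200 camera calls.

### The job

Slide the shelf plank along the plywood stand, out over the stand's right-hand edge, until its free end is level with the tip of the gauge's pointer, with the plank square to that edge and lying flat on the stand all the way. The wood is soft, so grip it with no more than about 40 N. Past the halfway point the plank would tip off, so finish while still holding it there, flat and still, ready to be sawn, and leave everything else on the bench where it is.

Things in the scene. Friction and masses are not known exactly. Their poses are not given: they have to be found in the camera images.
- plank: Shelf plank of plain mid-brown wood, loose, 52 x 340 x 20 mm (x, y, z), 0.18 to 0.37 kg, evenly weighted, a small dark screw hole near each end. Origin: centre of its underside; y along its length, the -y end is the free end. At first it lies flat on the stand, 5 to 85 mm over its right-hand edge, up to 10 mm off its centre line and turned up to 0.08 rad to it.
- plank_end (a point): Middle of the upper edge of the plank's free end: 170 mm from the plank's origin along its -y axis and 20 mm above its underside.
- stand: Saw stand of pale plywood, a low platform screwed to the bench: flat top 160 x 260 mm (x, y), its upper face 80 mm above the work surface. Origin: centre of its underside, on the work surface. -y is outward (the robot's right, give or take 0.3 rad); the right-hand edge is 130 mm from the origin along -y.
- stand_edge (a point): Middle of the stand's right-hand (outward) top edge: 130 mm from the stand's origin along its -y axis, 80 mm above the work surface. Axes as the stand's.
- gauge: Overhang gauge, fixed to the bench past the stand's right-hand edge: dark square foot 70 mm wide, upright steel post 14 mm thick and 137 mm high, and a level pointed rod reaching from the post towards the plank's path. Foot and post stand 105 mm from the origin along +x, away from the robot. Origin: on the work surface right below the pointer's tip. Axes as the stand's.
- pointer (a point): Tip of the gauge's pointer: the mark with which the plank's free end must come level along y. 100 mm above the work surface (as high as the plank's upper face), 50 mm to the +x side of the stand's centre line, 195 to 255 mm beyond the stand's edge. A plank on the centre line clears it by 24 mm; the plank must not end up touching it. Axes as the stand's.
- hammer: Claw hammer lying behind the stand, on its far side. A bystander, to be left alone.
- wrench: Steel wrench lying on the bench beneath the plank's path, right of the stand. A bystander, to be left alone.
- offcut: Short offcut of the same wood, 60 x 90 x 20 mm lying on the bench between stand and robot. A bystander, to be left alone.
- screw_jar: Glass jar of screws, 60 mm across and 75 mm high, standing front right. A bystander, to be left alone.
- tape: Roll of paper tape, 100 mm across, 24 mm high, lying far left. A bystander, to be left alone.
- screwdriver: Screwdriver lying on the right. A bystander, to be left alone.
- glue: White glue bottle, 52 mm across and 130 mm high, standing on the right, past the gauge. A bystander, to be left alone.
There are look-alikes about, which are no part of the job. Of the things that look like the gauge, the smallest one is meant.

How it is judged:
By the outcome, as a careful person would: the job done as asked, in the order asked, and still so for the second after the job is handed in, while the arm keeps its last pose, push and grip.
It also fails if it takes over 35 s, if anything falls off the work surface, if the arm or the gripper's body presses on something with over 40 N, if the wrist force passes 120 N, or if a joint passes its speed limit or range.

## Working session

There is one attempt and no reset: what is moved stays moved. The work goes in short steps, Python scripts to look and compute and a tool call to move; the robot and the scene stay as the last step left them, time stands still between calls to the robot, and variables do not carry over. Pictures are saved under pics/ and viewed, at most 10 in all, crops included, and the job is handed in when it is done.

Besides the shell and the picture viewer there is one more tool, called after "Request:" in YAML: its name, and indented under it one key for each argument. send_rows: Moves the arm, as the interface text tells. Its arguments: {"type":"object","properties":{"motion":{"type":"array","items":{"type":"array","items":{"type":"array","items":{"type":"number"}}}},"force":{"type":"number"}},"required":["motion"]}

```bash
mkdir -p pics; cat > h.py <<'E'
import numpy as np,cv2,json
from rig import bot
from scipy.spatial.transform import Rotation as R
def rot(a):
    a=np.array(a,float)
    return a if a.shape==(3,3) else R.from_quat(np.r_[a[1:],a[0]]).as_matrix()
def world(im,p): return rot(im["attitude"])@np.array(p)+np.array(im["position"])
def proj(im,P):
    c=(np.atleast_2d(P)-np.array(im["position"]))@rot(im["attitude"])
    c=c*[1,-1,-1]; u=c@np.array(im["camera_matrix"]).T; return u[:,:2]/u[:,2:]
def back(im,uv,z):
    uv=np.atleast_2d(uv).astype(float); K=np.array(im["camera_matrix"])
    d=np.c_[uv,np.ones(len(uv))]@np.linalg.inv(K).T*[1,-1,-1]@rot(im["attitude"]).T
    o=np.array(im["position"]); return o+d*((z-o[2])/d[:,2])[:,None]
def save(im,n,crop=None,s=1):
    p=im["pixels"][:,:,::-1]
    if crop: p=p[crop[1]:crop[3],crop[0]:crop[2]]
    cv2.imwrite("pics/"+n,cv2.resize(p,None,fx=s,fy=s,interpolation=cv2.INTER_CUBIC))
E
python3 - <<'E'
from h import *
np.set_printoptions(precision=1,suppress=True)
for n in("top","side"):
    im=bot.get_image(n); save(im,n+"0.png",s=1.5)
    print(n,[k for k in im if k!='pixels'],im["camera_matrix"],im["position"],im["attitude"])
    for t in("plank","stand","gauge"):
        print(t,[(round(d["p"],2),world(im,d["position"])) for d in bot.find_in(t,im)])
    for t in("plank","plank_end","stand","stand_edge","gauge","pointer"):
        print("tip",t,[(round(d["p"],2),world(im,d["position"])) for d in bot.tip_of(t,im)])
print(bot.get_state())
E
```

```text
top ['camera_matrix', 'position', 'attitude', 'shot'] [[499.5   0.  256.3]
 [  0.  499.5 188.5]
 [  0.    0.    1. ]] [  85.8  -54.7 1715.5] [ 0.7  0.1 -0.1 -0.7]
plank [(0.71, array([568.6,  83.4, 103.2]))]
stand [(0.79, array([538.1,  94. ,  77.9]))]
gauge [(0.94, array([ 205.7, -310.2,   30. ])), (0.9, array([ 735.6, -256.6,   23.7])), (0.81, array([ 382.5, -123.8,   35.1]))]
tip plank [(0.85, array([569.7,  83.3,  79.6]))]
tip plank_end [(0.66, array([567. , -90.6,  99.7])), (0.27, array([ 392.9, -431.9,    0. ]))]
tip stand [(0.7, array([576.5,  92.8,  -1.5])), (0.66, array([434.6,  61.4,  -0.8]))]
tip stand_edge [(0.72, array([435.5,  61.9,   1.8])), (0.7, array([747.5, 159.5,  -4.4])), (0.57, array([578.4, -41.8,  77.6]))]
tip gauge [(0.83, array([ 240.8, -120.6,    3.8]))]
tip pointer [(0.88, array([  60.1, -321.1,  140.8])), (0.75, array([ 243.9, -123.3,  145. ])), (0.69, array([ 643.6, -268.1,  103. ]))]
side ['camera_matrix', 'position', 'attitude', 'shot'] [[357.6   0.  259.2]
 [  0.  357.6 189. ]
 [  0.    0.    1. ]] [  199.5 -1129.8   929.6] [ 0.9  0.4 -0.  -0.1]
plank
[... 352 characters left out ...]
)]
tip stand [(0.97, array([575.8,  89.8,  -0.4]))]
tip stand_edge [(0.59, array([582.9, -39.7,  78.9]))]
tip gauge []
tip pointer [(0.97, array([ 640.9, -266.4,  103.2])), (0.8, array([ 240.8, -117.8,  143.6])), (0.79, array([  65.1, -315.7,  143.7])), (0.72, array([727.4, 370.1,   1.2]))]
{'t': 1.0, 'q': array([-1.4,  0.3, -0.1,  1.5,  0. ,  1.3, -0.1]), 'qvel': array([ 0., -0.,  0., -0.,  0., -0.,  0.]), 'joint_efforts': array([  0. , -62.3,   0. , -39. ,  -0.1,   0. ,   0. ]), 'tool_pos': array([147.2, 607.4, 239.6]), 'ee_rot': array([-0. ,  0.1,  1. ,  0. ]), 'wrist_force': array([ 0.7, -0.4,  0.2]), 'moment': array([ 0.,  0., -0.]), 'gripper_force': 0.0, 'grip_width': 86.7818709486797}
```

View pics/top0.png

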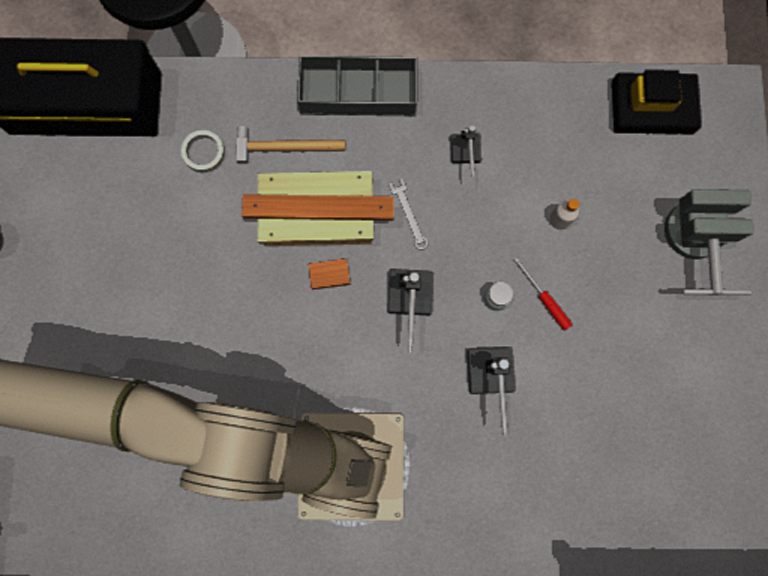

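View pics/side0.png

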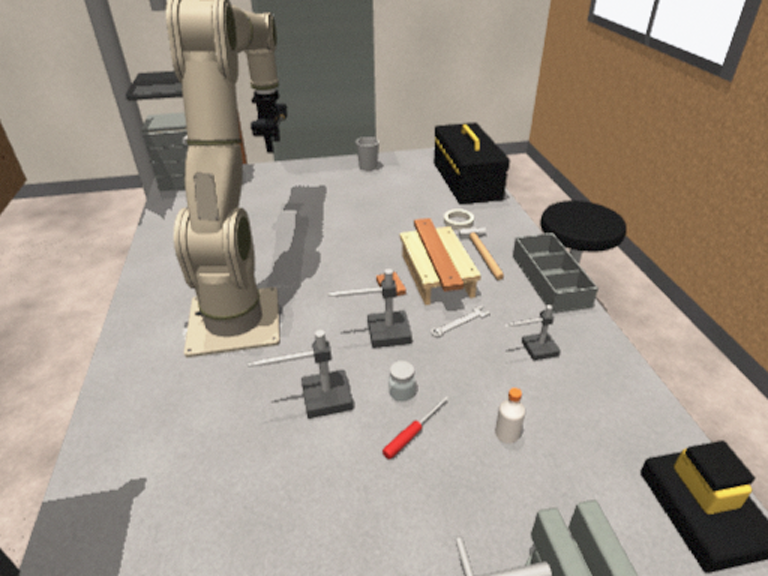

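The top view (1.5x pixels) shows three gauges, with their feet at (466,148), (410,291) and (491,370). The first is the smallest and the only one past the stand's right-hand edge with its tip at about 100 mm. I'll confirm it in a crop and measure the stand and plank edges.

```bash
cat >> h.py <<'E'
def rect(im,kind,z,box):
    hsv=cv2.cvtColor(im["pixels"],cv2.COLOR_RGB2HSV)
    lo,hi=((22,60,90),(45,255,255)) if kind=="stand" else ((3,140,70),(17,255,255))
    m=cv2.inRange(hsv,lo,hi); k=np.zeros_like(m); k[box[1]:box[3],box[0]:box[2]]=255; m&=k
    n,l,s,_=cv2.connectedComponentsWithStats(m)
    pts=[]
    for i in range(1,n):
        if s[i,4]>60: pts.append(np.argwhere(l==i)[:,::-1])
    pts=np.vstack(pts); P=back(im,pts,z)
    r=cv2.minAreaRect((P[:,:2]).astype(np.float32)); return r,cv2.boxPoints(r)
E
python3 - <<'E'
from h import *
np.set_printoptions(precision=1,suppress=True)
im=bot.get_image("top"); save(im,"crop.png",(150,70,350,200),4)
b=(155,105,275,168)
print(rect(im,"stand",80,b)); print(rect(im,"plank",100,b))
for t in("stand_edge","pointer","plank_end","plank","stand"):
    print(t,[world(im,d["position"]) for d in bot.tip_of(t,im) if d["p"]>.4])
im=bot.get_image("side");save(im,"crop2.png",(250,130,400,250),5)
for t in("stand_edge","pointer","plank_end","plank","stand"):
    print(t,[world(im,d["position"]) for d in bot.tip_of(t,im) if d["p"]>.4])
E
```

```text
(((575.7847290039062, 90.10600280761719), (160.48348999023438, 258.9767761230469), 1.880250334739685), array([[491.3, 216.9],
       [499.8, -41.9],
       [660.2, -36.7],
       [651.7, 222.2]], dtype=float32))
(((568.8753662109375, 84.30852508544922), (51.23751449584961, 334.6990966796875), 0.031784314662218094), array([[543.2, 251.6],
       [543.3, -83.1],
       [594.6, -83. ],
       [594.4, 251.7]], dtype=float32))
stand_edge [array([577.3, -42. ,  79. ])]
pointer [array([ 243.1, -123.9,  145.7]), array([  56.9, -318.4,  142.4]), array([ 575.9, -488.4,   -2.8]), array([ 640.5, -267.8,  104. ])]
plank_end [array([568.6, -90. , 102.6])]
plank [array([569.1,  82. ,  79.8])]
stand [array([577.5,  92.6,   0.5])]
stand_edge [array([584.3, -42.4,  78.9]), array([ 578.4, -125.2,   -1. ])]
pointer [array([ 237.9, -119. ,  145.5]), array([  64.7, -315.8,  143.1]), array([ 640. , -266.7,  104. ])]
plank_end [array([569.6, -86.8, 102.2])]
plank [array([571.1,  84.6,  79.5])]
stand [array([578.6,  90.2,  -2.3]), array([ 579.6, -125.2,   -0.6])]
```

View pics/crop.png

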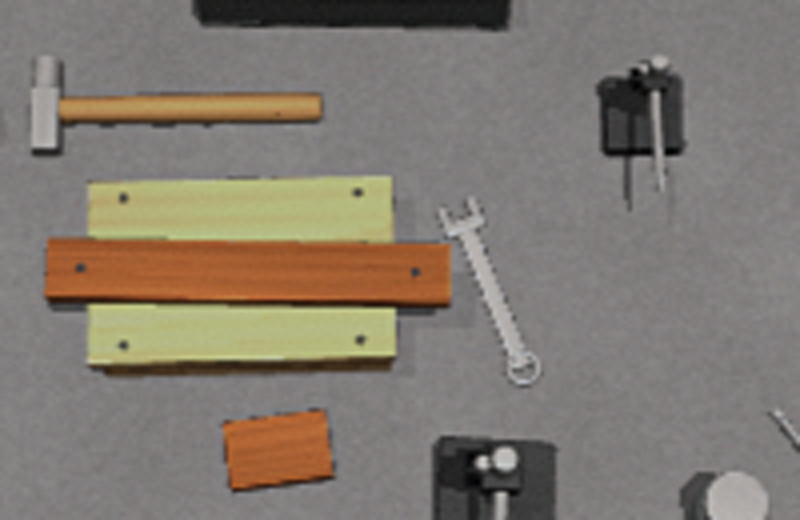

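View pics/crop2.png

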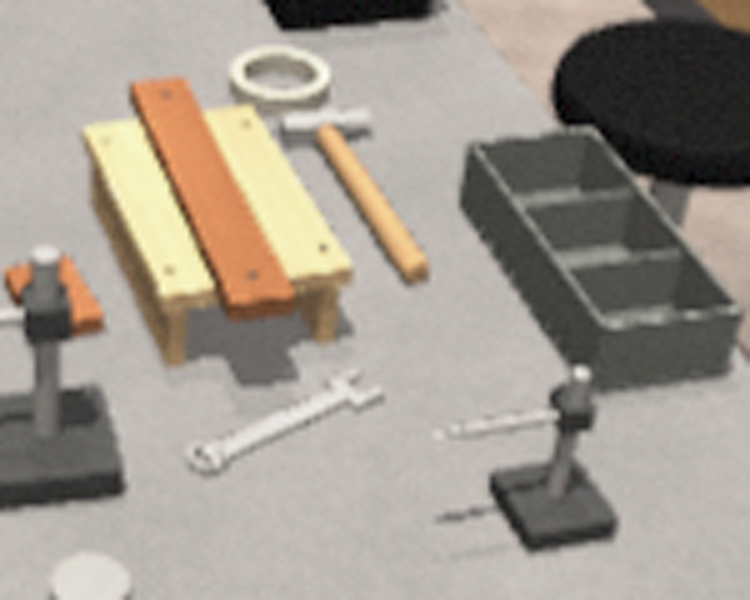

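The crop confirms it: the small gauge (crop 640,115, pointer tip at 662,190) is the one meant. Next I'll fit the edges more precisely.

```bash
cat >> h.py <<'E'
def edges(im,kind,z,x0,x1,r0,r1):
    """half-level crossings of a colour score: column-wise top/bottom, row-wise left/right -> line fits in world"""
    p=im["pixels"].astype(float); s=(p[:,:,1] if kind=="stand" else p[:,:,0])-p[:,:,2]
    return s
def fit_pose(im,s,half,z,x0,amp):
    """fit rectangle (x,y,yaw) by matching blurred silhouette to score s (clipped)"""
    from scipy.optimize import minimize
    h,w=s.shape
    c=np.array([[-1,-1],[1,-1],[1,1],[-1,1]])*np.array(half)
    def ren(v):
        q=c@R.from_euler('z',v[2]).as_matrix()[:2,:2].T+v[:2]
        uv=proj(im,np.c_[q,np.full(4,z)])
        m=np.zeros((h,w),np.uint8); cv2.fillPoly(m,[np.round((uv)*4096).astype(np.int32)],255,cv2.LINE_AA,12)
        return cv2.GaussianBlur(m/255.,(0,0),1)
    return ren
E
python3 - <<'E'
from h import *
from scipy.optimize import minimize
np.set_printoptions(precision=2,suppress=True)
for n in ("top","side"):
    im=bot.get_image(n); hsv=cv2.cvtColor(im["pixels"],cv2.COLOR_RGB2HSV)
    p=im["pixels"].astype(float)
    st=cv2.inRange(hsv,(20,40,150 if n=="top" else 190),(45,255,255)); pl=cv2.inRange(hsv,(3,140,70),(17,255,255))
    c=proj(im,[[572,90,90]])[0]; k=np.zeros(st.shape,np.uint8)
    cv2.fillPoly(k,[np.round(proj(im,[[475,-130,90],[680,-130,90],[680,275,90],[475,275,90]])).astype(np.int32)],1)
    mp=pl/255.*k; mu=np.clip((st+pl.astype(int))/255.,0,1)*k
    rp=fit_pose(im,mp,(26,170),100,0,1); rs=fit_pose(im,mp,(80,130),80,0,1)
    g=lambda m:cv2.GaussianBlur(m,(0,0),1)
    best=lambda f,x0:min((minimize(f,x0,method="Nelder-Mead",options=dict(initial_simplex=np.array([x0]*4)+d*np.array([[0,0,0],[4,0,0],[0,4,0],[0,0,.03]]))) for d in(1,-1)),key=lambda r:r.fun)
    P=best(lambda v:((rp(v)-g(mp))**2).sum(),[569,84,0.]); 
    S=best(lambda v:((np.maximum(rs(v),rp(P.x))-g(mu))**2).sum(),[576,91,.03])
    print(n,"plank",P.x,P.fun,"stand",S.x,S.fun)
    if n=="top":
        print("tip",back(im,[[315.5,117.4]],100),"rod base",back(im,[[313.7,93]],100))
    else: print("tip",back(im,[[250+435/5,130+436/5]],100),"rod base",back(im,[[250+555/5,130+415/5]],100))
s=bot.get_state();print(s["ee_rot"],rot(s["ee_rot"]))
E
```

```text
top plank [569.16  83.35  -0.  ] 39.635181102958924 stand [576.58  91.01   0.03] 127.66027698846405
tip [[ 643.49 -266.94  100.  ]] rod base [[ 730.85 -261.77  100.  ]]
side plank [566.34  76.2    0.  ] 22.081961308703864 stand [577.75  90.74   0.03] 36.07246693490984
tip [[ 641.8  -266.49  100.  ]] rod base [[ 732.63 -262.41  100.  ]]
[-0.    0.12  0.99  0.  ] [[-0.97  0.24 -0.  ]
 [ 0.24  0.97  0.  ]
 [ 0.    0.   -1.  ]]
```

```bash
python3 - <<'E'
from h import *
np.set_printoptions(precision=4,suppress=True)
s=bot.get_state(); A=rot(s["ee_rot"]); d=np.array([569,204,170])-s["tool_pos"]
print(A.T@d/10, np.degrees(np.arctan2(A[1,1],A[0,1])))
im=bot.get_image("top"); hsv=cv2.cvtColor(im["pixels"],cv2.COLOR_RGB2HSV)
st=cv2.inRange(hsv,(20,40,150),(45,255,255))
g=cv2.GaussianBlur(st/255.,(0,0),.8)
def line(pts,z):
    P=back(im,pts,z)[:,:2].astype(np.float32); v=cv2.fitLine(P,cv2.DIST_HUBER,0,.01,.01).ravel(); return v
def cross(a,i0,rev):  # half-level crossing
    idx=range(len(a)-1); idx=reversed(idx) if rev else idx
    for i in idx:
        if (a[i]-.5)*(a[i+1]-.5)<=0 and a[i]!=a[i+1]: return i0+i+(.5-a[i])/(a[i+1]-a[i])
far=[(c,cross(g[108:125,c],108,False)) for c in range(178,243)]
near=[(c,cross(g[145:170,c],145,True)) for c in range(178,243)]
right=[(cross(g[r,235:262],235,True),r) for r in list(range(118,127))+list(range(149,158))]
left=[(cross(g[r,160:185],160,False),r) for r in list(range(118,127))+list(range(149,158))]
for n,l in dict(far=far,near=near,right=right,left=left).items():
    v=line(l,80); a=-v[0]/v[1] if n in("far","near") else v[1]/v[0]; print(n,v[2:],"yaw",a)
E
```

```text
[-50.4957 -29.2737   6.953 ] 76.37457994996359
far [656.6158  92.6501] yaw 0.038323984
near [498.6426  48.8865] yaw 0.045580994
right [576.5419 -38.9376] yaw 0.04374331
left [560.4858 220.136 ] yaw 0.042803958
```

Request:
send_rows:
  motion:
    - [[-5,-2.9,0.7,0,0,7.6,8.7],[-10,-5.8,1.4,0,0,15.2,8.7],[-15,-8.7,2.1,0,0,22.8,8.7],[-20,-11.6,2.8,0,0,30.4,8.7],[-25,-14.5,3.5,0,0,38,8.7],[-30,-17.4,4.2,0,0,45.6,8.7],[-35,-20.3,4.9,0,0,53.2,8.7],[-40,-23.2,5.6,0,0,60.8,8.7],[-45,-26.1,6.3,0,0,68.4,8.7],[-50.5,-29.3,7,0,0,76.4,8.7],[-50.5,-29.3,7,0,0,76.4,8.7],[-50.5,-29.3,7,0,0,76.4,8.7]]
  force: 30

```text
t: 3.25
tool_pos: [568.8, 203.9, 169.3]
ee_rot: [-0.0, 0.707, 0.707, -0.0]
wrist_force: [-0.4, 0.4, 0.0]
grip_width: 87.3
gripper_force: 0.0
```

```bash
python3 - <<'E'
from h import *
np.set_printoptions(precision=3,suppress=True)
s=bot.get_state(); print(s["t"],s["tool_pos"],s["q"],s["wrist_force"]);A=rot(s["ee_rot"]);print(A)
im=bot.get_image("side"); save(im,"s1.png",(230,100,400,240),4)
for t in("plank_end","plank"): print(t,[world(im,d["position"]) for d in bot.tip_of(t,im)])
E
```

```text
3.25 [568.841 203.928 169.331] [-0.759  0.347  0.421  1.63  -0.15   1.197 -0.305] [-0.383  0.427  0.035]
[[ 0.     1.    -0.001]
 [ 1.    -0.     0.   ]
 [ 0.    -0.001 -1.   ]]
plank_end [array([569.062, -87.428,  98.262])]
plank [array([569.325,  86.657,  79.653]), array([728.066, 369.638,   2.247])]
```

View pics/s1.png

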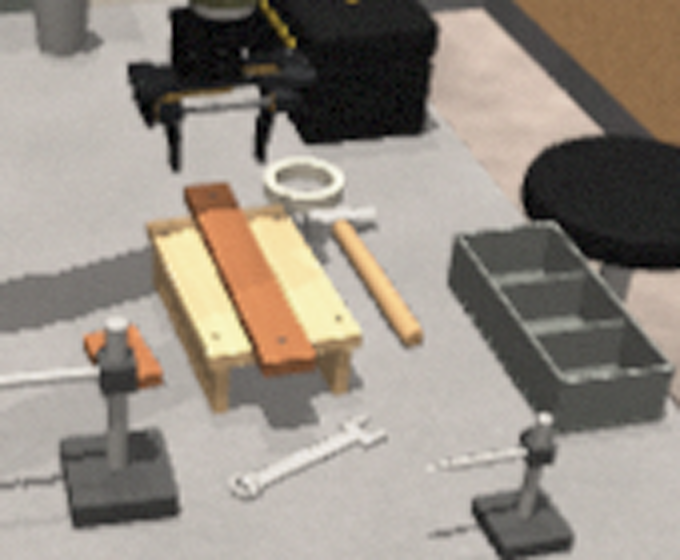

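The fingers (crop ~175,140 and ~262,140) straddle the plank's left-hand part at (205,195). Descending and gripping.

Request:
send_rows:
  motion:
    - [[0,0,3,0,0,0,8.7],[0,0,5.5,0,0,0,8.7],[0,0,6.8,0,0,0,8.7],[0,0,6.8,0,0,0,8.7],[0,0,6.8,0,0,0,4.0],[0,0,6.8,0,0,0,4.0],[0,0,6.8,0,0,0,4.0],[0,0,6.8,0,0,0,4.0],[0,0,6.8,0,0,0,4.0],[0,0,6.8,0,0,0,4.0]]
  force: 30

```text
t: 4.65
tool_pos: [569.1, 203.8, 101.7]
ee_rot: [0.0, 0.707, 0.707, 0.0]
wrist_force: [-0.5, -0.1, 1.8]
grip_width: 51.8
gripper_force: 30.0
```

```bash
cat > m.py <<'E'
from h import *
np.set_printoptions(precision=3,suppress=True)
s=bot.get_state(); A=rot(s["ee_rot"]); print(s["t"],s["tool_pos"],s["wrist_force"],s["moment"],s["grip_width"],s["gripper_force"],"yaw",np.arctan2(-A[1,1],A[0,1])*-1)
im=bot.get_image("top"); hsv=cv2.cvtColor(im["pixels"],cv2.COLOR_RGB2HSV)
g=cv2.GaussianBlur(cv2.inRange(hsv,(3,140,70),(17,255,255))/255.,(0,0),.8)
def cr(a):
    i=np.where((a[:-1]-.5)*(a[1:]-.5)<0)[0]
    return None if len(i)<2 else [j+(.5-a[j])/(a[j+1]-a[j]) for j in (i[0],i[-1])]
s0=s["tool_pos"]; y1=s0[1]-60
uv=proj(im,[[570,y1,100],[570,y1-200,100],[595,0,100],[545,0,100]])
L=[];e=[]
for c in range(int(uv[0,0])+1,int(uv[1,0])-1):
    q=cr(g[115:165,c])
    if q: L.append((c,115+q[0])); e.append((c,115+q[1]))
ls=[]
for l in(L,e):
    P=back(im,l,100)[:,:2].astype(np.float32); v=cv2.fitLine(P,cv2.DIST_HUBER,0,.01,.01).ravel(); ls.append((-v[0]/v[1],v[2]-v[0]/v[1]*(v[3]-0)))
yaw=np.mean([a[0] for a in ls]); print("plank edges yaw, x at y=0",np.array(ls))
e=[]
for r in range(int(min(L,key=lambda t:t[1])[1])+5,int(max(l[1] for l in L))+22):
    q=cr(g[r,150:420])
    if q: e.append((150+q[1],r))
P=back(im,e,100)[:,:2]; print("end rows x,y median",np.median(P,0),"n",len(e),"slope",np.polyfit(P[:,0],P[:,1],1)[0])
for n in("top","side"):
    i2=im if n=="top" else bot.get_image("side")
    for t in("plank_end","pointer"): print(n,t,[world(i2,d["position"]) for d in bot.tip_of(t,i2) if d["p"]>.3 and abs(world(i2,d["position"])[0]-600)<70])
E
python3 m.py
```

```text
4.65 [569.113 203.76  101.727] [-0.485 -0.103  1.83 ] [-0.046  0.14   0.06 ] 51.78958149237646 30.001176595687866 yaw -0.000358719018245552
plank edges yaw, x at y=0 [[ -0.011 593.807]
 [  0.014 544.595]]
end rows x,y median [ 566.067 -289.81 ] n 12 slope -12.97765650425723
top plank_end [array([566.111, -94.093, 101.923])]
top pointer [array([ 637.711, -267.056,   99.752])]
side plank_end [array([571.612, -87.46 ,  99.526])]
side pointer [array([ 640.246, -264.805,  102.892]), array([575.858,  91.673,  -2.903])]
```

Request:
send_rows:
  motion:
    - [[-0.5,0,0,0,0,-0.4,4],[-1.5,0.1,0,0,0,-0.9,4],[-3,0.2,0,0,0,-1.4,4],[-4.7,0.3,0,0,0,-1.9,4],[-6.4,0.4,0,0,0,-2.4,4],[-8.1,0.6,0,0,0,-2.4,4],[-9.8,0.7,0,0,0,-2.4,4],[-11.5,0.8,0,0,0,-2.4,4],[-13.2,0.9,0,0,0,-2.4,4],[-14.7,1,0,0,0,-2.4,4],[-15.5,1,0,0,0,-2.4,4],[-15.5,1,0,0,0,-2.4,4]]

```text
t: 6.45
tool_pos: [579.0, 46.4, 101.7]
ee_rot: [0.001, 0.693, 0.721, -0.0]
wrist_force: [-0.3, -2.0, 6.2]
grip_width: 51.9
gripper_force: 30.0
```

```bash
python3 m.py; python3 - <<'E'
from h import *
im=bot.get_image("top"); save(im,"t2.png",(200,80,350,180),5)
E
```

```text
6.45 [579.008  46.372 101.684] [-0.264 -1.955  6.158] [-0.406  0.087  0.009] 51.89716300622041 30.00183016061783 yaw 0.03958022650360873
plank edges yaw, x at y=0 [[  0.039 606.04 ]
 [  0.045 554.122]]
end rows x,y median [ 583.066 -496.87 ] n 12 slope -2.671530825151019
top plank_end []
top pointer [array([ 641.114, -266.321,   99.481]), array([ 591.821, -248.718,  103.118])]
side plank_end [array([ 595.551, -244.864,   99.461])]
side pointer [array([ 640.653, -264.715,   99.629])]
```

View pics/t2.png

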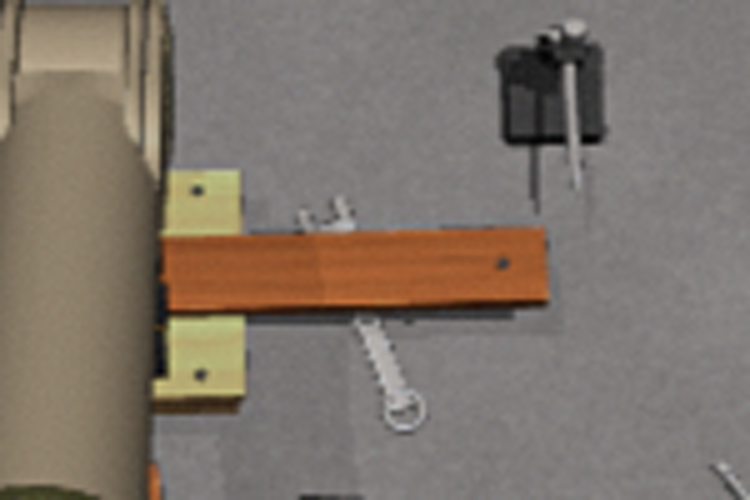

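The top view shows the plank end at crop x ≈548 (rows 228–300) and the pointer tip at about (576,187), so roughly 18 mm remain. Measuring that gap in one image.

```bash
cat > gap.py <<'E'
from h import *
np.set_printoptions(precision=2,suppress=True)
u=np.array([np.sin(.042),-np.cos(.042)]); e=np.array([-u[1],u[0]])
for n in("top","side"):
    im=bot.get_image(n); hsv=cv2.cvtColor(im["pixels"],cv2.COLOR_RGB2HSV)
    g=cv2.GaussianBlur(cv2.inRange(hsv,(3,140,70),(17,255,255))/255.,(0,0),.8).astype(np.float32)
    gray=cv2.cvtColor(im["pixels"],cv2.COLOR_RGB2GRAY).astype(np.float32)
    def samp(I,W): 
        uv=proj(im,np.c_[W,np.full(len(W),100)]).astype(np.float32); return cv2.remap(I,uv[:,None,0].copy(),uv[:,None,1].copy(),cv2.INTER_LINEAR).ravel()
    c=np.array([577.,91]); t=np.arange(300,400,.25); out=[]
    for a in range(-14,15,4):
        v=samp(g,c+a*e+t[:,None]*u); i=np.where((v[:-1]>=.5)&(v[1:]<.5))[0]; out.append(t[i[-1]] if len(i) else np.nan)
    rod=[]
    for a in range(56,84,3):
        tt=np.arange(345,376,.25); v=samp(gray,c+a*e+tt[:,None]*u); w=np.clip(v-np.median(v)-15,0,None); w*=abs(tt-tt[v.argmax()])<7; rod.append((tt*w).sum()/w.sum() if w.sum()>0 else np.nan)
    print(n,"end along u",np.array(out),"rod along u",np.array(rod))
E
python3 gap.py
```

```text
top end along u [333.25 333.5  333.75 333.75 334.   334.25 334.5  334.5 ] rod along u [359.18 359.27 359.24 359.03 358.7  358.13 358.27 358.06 358.01 358.39]
side end along u [351.   351.75 351.5  349.75 349.5  350.5  351.   349.  ] rod along u [   nan    nan    nan 351.9  352.49    nan 354.39 354.58 354.68 353.41]
```

Request:
send_rows:
  motion:
    - [[-0.4,0,0,0,0,0,4],[-1,0,0,0,0,0,4],[-1.6,0,0,0,0,0,4],[-2,0,0,0,0,0,4],[-2,0,0,0,0,0,4],[-2,0,0,0,0,0,4]]

```text
t: 7.65
tool_pos: [579.8, 28.1, 101.7]
ee_rot: [0.0, 0.692, 0.722, -0.0]
wrist_force: [-0.7, 3.0, 5.4]
grip_width: 51.7
gripper_force: 30.0
```

```bash
cat > gap2.py <<'E'
from h import *
np.set_printoptions(precision=2,suppress=True)
u=np.array([np.sin(.042),-np.cos(.042)]); e=np.array([-u[1],u[0]]); c=np.array([577.,91])
s=bot.get_state(); print(s["t"],s["tool_pos"],s["wrist_force"],s["moment"],"grip along",(s["tool_pos"][:2]-c)@u,(s["tool_pos"][:2]-c)@e)
for n in("top","side"):
    im=bot.get_image(n); I=im["pixels"].astype(np.float32); D=I[:,:,0]-I[:,:,2]; G=I.mean(2)
    def samp(J,W,z=100):
        uv=proj(im,np.c_[W,np.full(len(W),z)]).astype(np.float32); return cv2.remap(J,uv[:,None,0].copy(),uv[:,None,1].copy(),cv2.INTER_LINEAR).ravel()
    t=np.arange(330,392,4.)
    print(n,"R-B",np.mean([samp(D,c+a*e+t[:,None]*u) for a in range(-16,17,4)],0).round()); print("G",np.mean([samp(G,c+a*e+t[:,None]*u) for a in range(-16,17,4)],0).round())
    print([round(float((world(im,d["position"])[:2]-c)@u),1) for t in("plank_end","pointer") for d in bot.tip_of(t,im) if abs(world(im,d["position"])[0]-610)<50])
    save(im,n+"3_%d.png"%(s["t"]*100),(270,90,350,150) if n=="top" else (290,180,390,255),8)
E
python3 gap2.py; ls pics
```

```text
7.65 [579.83  28.1  101.69] [-0.67  3.03  5.36] [0.58 0.04 0.04] grip along 62.958466680825325 0.18832604910865447
top R-B [112. 113. 113. 113. 114. 108.  46.   0.   3.   4.   4.   4.   4.   4.
   4.   4.]
G [ 98.  99.  99.  99.  99. 101. 109. 119. 124. 126. 126. 125. 124. 125.
 124. 124.]
[355.9, 360.9]
side R-B [123. 126. 127. 127. 127. 123. 106.  77.  65.  62.  48.  23.  12.  10.
   9.   9.]
G [151. 153. 153. 153. 154. 149. 126.  93.  78.  81.  98. 133. 158. 163.
 163. 164.]
[356.1, 357.8]
crop.png
crop2.png
s1.png
side0.png
side3_765.png
t2.png
top0.png
top3_765.png
```

View pics/top3_765.png

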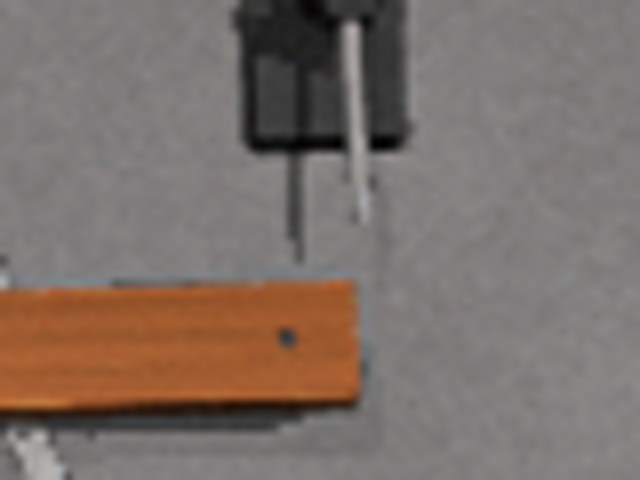

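View pics/side3_765.png

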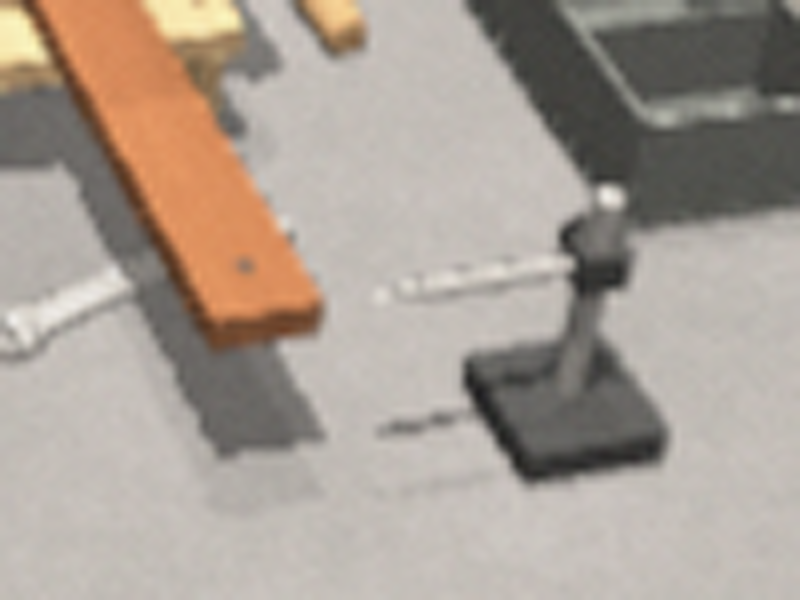

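```bash
python3 - <<'E'
from h import *
np.set_printoptions(precision=1,suppress=True)
u=np.array([np.sin(.042),-np.cos(.042)]); e=np.array([-u[1],u[0]]); c=np.array([577.,91])
for n,o,pts in(("top",(270,90),[(363,222),(361,200),(355,100),(350,30),(355,284),(360,402)]),("side",(290,180),[(380,297),(440,285),(560,266),(212,324),(320,300),(265,312)])):
    im=bot.get_image(n); P=back(im,[(o[0]+(a+.5)/8-.5,o[1]+(b+.5)/8-.5) for a,b in pts],100)[:,:2]-c
    print(n,np.c_[P@u,P@e])
    # column/row-wise rod centre
    I=im["pixels"].astype(float).mean(2)
    if n=="top":
        for r in range(104,120): print(r,I[r,308:322].round().astype(int))
    else:
        for k in range(335,362,4): print(k,I[208:224,k].round().astype(int))
E
```

```text
top [[358.5  51.8]
 [358.2  61.6]
 [358.  106.2]
 [357.5 137.8]
 [353.7  24.5]
 [353.1 -27.3]]
104 [ 38  60  62  58  59  98 159 107  52  52  58  57  78 133]
105 [ 42  67  67  63  63  97 157 109  52  59  63  60  63  99]
106 [ 38  62  60  57  54  95 159 110  48  51  58  55  62  98]
107 [ 14  17  13  12  18  77 160 135  27   4   9  17  63 121]
108 [ 23  29  29  24  27  73 155 137  38  23  29  47  95 122]
109 [110 133 126 131 121 101 153 148 118 123 133 131 135 132]
110 [132 135 134 132 128 114 150 147 122 121 134 134 137 134]
111 [132 130 132 131 120 106 146 147 116 118 126 132 128 128]
112 [134 131 128 130 117 108 140 142  90 119 129 131 131 127]
113 [133 130 126 127 127 129 135 153  93 113 117 126 129 130]
114 [129 129 122 127 127 128 129 160 126 115 116 128 125 128]
115 [131 127 125 128 130 130 127 166 128 114 117 131 132 130]
116 [128 125 125 127 129 117 110 150 130 117 119 129 131 130]
117 [128 128 128 129 125 118 106 142 127 117 119 128 128 126]
118 [128 133 129 128 131 128 124 123 124 113 120 130 126 128]
119 [129 129 127 128 126 131 127 126 125 114 117 125 128 131]
side [[357.5  51. ]
 [356.4  79.6]
 [357.5 136.2]
 [356.3 -26.1]
 [353.   24.9]
 [354.5  -1.1]]
335 [187 190 188 190 187 187 189 191 191 191 191 190 191 188 191 190]
339 [186 188 190 188 191 191 191 186 180 185 188 194 193 189 191 193]
343 [188 191 192 190 193 192 195 209 183 167 186 191 191 190 191 190]
347 [188 187 190 193 192 170 198 197 159 177 190 192 189 194 191 192]
351 [189 188 191 188 186 209 208 163 163 187 191 193 190 189 192 161]
355 [190 189 190 191 195 211 181 166 189 188 187 188 190 189 167 122]
359 [173 166 166 156 198 198 172 189 188 192 188 186 182 175 132  84]
```

Gap is about 4.8 mm from the top view, 2.7 mm from the side and 3.3 mm from the networks. I'll advance about 4.3 mm and settle.

Request:
send_rows:
  motion:
    - [[-0.2,0,0,0,0,0,4],[-0.4,0,0,0,0,0,4],[-0.4,0,0,0,0,0,4],[-0.4,0,0,0,0,0,4],[-0.4,0,0,0,0,0,4],[-0.4,0,0,0,0,0,4]]

```text
t: 8.8
tool_pos: [580.0, 24.7, 101.7]
ee_rot: [-0.0, 0.692, 0.722, 0.0]
wrist_force: [0.6, 5.1, 5.8]
grip_width: 51.9
gripper_force: 30.0
```

```bash
python3 gap2.py; python3 m.py | sed -n 1,3p; python3 gap.py
```

```text
8.8 [579.97  24.67 101.68] [0.6  5.08 5.79] [0.89 0.04 0.09] grip along 66.39215784551898 0.17806680352457072
top R-B [ 98. 112. 113. 112. 114. 115. 101.  32.   1.   3.   4.   4.   4.   4.
   4.   4.]
G [ 93.  98.  99.  99.  99. 100. 103. 113. 120. 122. 126. 126. 124. 124.
 124. 124.]
[358.4, 358.3]
side R-B [115. 123. 126. 127. 127. 127. 122. 102.  74.  65.  63.  43.  21.  11.
  10.  10.]
G [147. 151. 152. 153. 153. 154. 147. 122.  89.  78.  82. 107. 142. 161.
 162. 164.]
[363.1, 356.5]
9.1 [579.991  24.676 101.695] [-0.207  4.016  6.496] [ 0.895 -0.049  0.034] 51.98055968612588 30.001081824302673 yaw 0.041636633763121995
plank edges yaw, x at y=0 [[  0.042 605.75 ]
 [  0.053 553.29 ]]
top end along u [356.75 357.   357.   356.   354.75 354.5  354.75 355.  ] rod along u [359.18 359.24 359.26 359.11 358.75 357.23 358.15 358.06 357.91 358.34]
side end along u [371.75 372.75 372.   370.5  370.75 371.5  371.75 368.75] rod along u [   nan    nan    nan 351.83 352.5     nan 354.35 354.41 354.84 353.9 ]
```

Request:
send_rows:
  motion:
    - [[-0.1,0,0,0,0,0,4],[-0.1,0,0,0,0,0,4],[-0.1,0,0,0,0,0,4],[-0.1,0,0,0,0,0,4],[-0.1,0,0,0,0,0,4],[-0.1,0,0,0,0,0,4]]

```text
t: 10.25
tool_pos: [580.0, 23.9, 101.7]
ee_rot: [-0.0, 0.692, 0.722, 0.0]
wrist_force: [0.8, 5.1, 6.5]
grip_width: 51.6
gripper_force: 30.0
```

```bash
python3 gap2.py
```

```text
10.25 [579.99  23.93 101.68] [0.78 5.1  6.54] [ 1.05  0.07 -0.02] grip along 67.13425413361233 0.17144139767175526
top R-B [ 96. 110. 113. 113. 112. 115. 108.  43.   0.   3.   4.   3.   4.   4.
   4.   3.]
G [ 93.  98. 100.  98. 100.  99. 101. 104. 116. 122. 126. 126. 124. 124.
 125. 124.]
[363.4, 357.9]
side R-B [116. 124. 126. 127. 127. 127. 124. 108.  80.  66.  64.  47.  23.  11.
   9.  10.]
G [148. 152. 153. 154. 154. 155. 152. 128.  95.  79.  80.  98. 135. 158.
 163. 164.]
[359.4, 359.7, 360.6]
```

```bash
python3 - <<'E'
from h import *
im=bot.get_image("side"); save(im,"fin.png",(230,100,400,260),4)
E
```

```text
(no output)
```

View pics/fin.png

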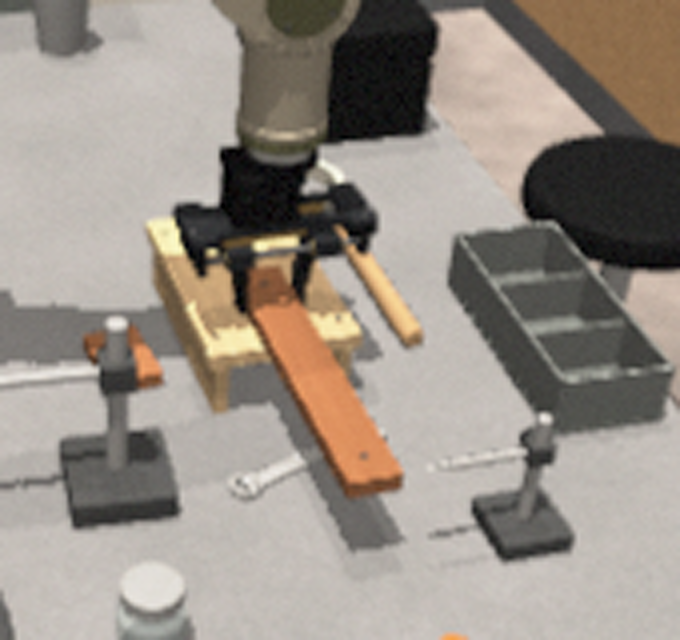

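The plank is held flat. Its end (crop 340–402, ~480) is in line with the pointer tip (430,467) to within about 1 mm, clear of the pointer and square to the edge. Nothing else has moved, so I'm handing in.

```bash
python3 -c "
from rig import bot
print(bot.sign_off())"
```

```text
the job is handed in; nothing more can be done
None
```

I handed the job in with the plank held flat and still in a 30 N grip. By my camera measurements its free end is within about 2 mm of level with the small gauge's pointer tip, square to the stand's edge and clear of the pointer; the hand-in returned no verdict.

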